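# Unlock the inspection lamp and light up the ball cactus

## Task

Check the ball-shaped cactus for pests: turn the black knob on the charging dock clockwise until it clicks past its detent and swings the latch blade off the lamp's head, then draw the lamp straight up out of its socket by its handle. Tip it over to a slant, about halfway between upright and level, with its lens aimed at the ball of the cactus from about 20 cm away, and finish still holding it there, raised and steady in the gripper. Leave the pots and everything else on the bench where they stand.

Things in the scene. Friction and masses are not known exactly. Their poses are not given: they have to be found in the camera images.
- latch (a joint): turn latch (black bar knob with a steel blade), rad, growing clockwise seen from above: 0 = blade over the lamp's head (locked), 1.5 = end stop, blade clear. A spring detent resists by up to 0.15 N m (most near 0.3), nothing at 0.75; past that the spring carries it on to 1.5 and keeps it there; let go before 0.75 it springs back to 0
- latch_grip (a point): middle of the knob's grip bar, on the knob's upright axis, 104 mm above the table: black bar 42 mm long, 14 mm wide, 32 mm tall (88 to 120 mm above the table). Its frame turns with the knob: x along the bar, y across it, z up
- latch_tip (a point): free end of the steel blade, at its middle height, 94 mm from the knob's axis along -y of latch_grip; blade 18 mm wide, 6 mm thick, its top 66 mm above the table. It sweeps a quarter turn to the robot's side of the dock
- socket (a point): centre of the mouth of the dock's round socket, 48 mm above the table, 110 mm from the knob's axis; inner diameter 59 mm, 36 mm deep, outer diameter 67 mm. The dock is a fixed grey plate 120 x 240 x 12 mm; socket axes: x across the dock (away from the robot), y along it towards the knob
- lamp_centre (a point): centre of the loose inspection lamp, 135 mm long, about 0.2 kg, standing lens down in the socket, tail end 147 mm above the table. z runs from lens to tail (up). Along z from here: aluminium head, 54 mm diameter, -67.5 to -22.5 mm; neck, 22 mm diameter, to +0.5 mm; black square handle 24 x 24 mm, +0.5 to +67.5 mm, flats facing x and y
- lamp_lens (a point): centre of the lamp's lens at its lower end, 67.5 mm from the lamp's centre along -z, 12 mm above the table in the dock. Same axes as lamp_centre: the lamp shines along -z
- ball_centre (a point): centre of the ball cactus (66 mm diameter), 91 mm above the table, in a loose terracotta pot 80 mm in diameter and 66 mm high like those of two other cacti (a column and a rosette); the three pots stand in a row beyond the dock in any order
- column_pot: bystander: loose pot with the column cactus, 143 mm high; origin under its centre
- rosette_pot: bystander: loose pot with the rosette plant, 117 mm high, leaves 100 mm across; origin under its centre
- spool: bystander: spool of copper wire, 68 mm diameter, 50 mm high, left of the dock; origin under its centre
- tape: bystander: roll of paper tape lying flat, 84 mm diameter, 25 mm high, right of the dock; origin under its centre
- brush: bystander: dusting brush 200 mm long lying on the left; origin under its middle
- mist: bystander: pale bottle with a black cap, 66 mm diameter, 170 mm high, on the left; origin under its centre
- sticks: bystander: white cup 80 mm diameter, 90 mm high, on the right; origin under its centre
Things that resemble listed ones, but are neither listed nor needed, are in the scene too. Leave any blue, pink or red look-alike of the part that bears lamp_centre alone.

How it is judged:
By the outcome, as a careful person would: the job done as asked, in the order asked, and still so for the second after the job is handed in, while the arm keeps its last pose, push and grip.
It also fails if it takes over 48 s, if anything falls off the work surface, if the arm or the gripper's body presses on something with over 40 N, if the wrist force passes 120 N, or if a joint passes its speed limit or range.

## Robot

A 6-joint arm with a two-finger parallel gripper is mounted at the origin on the work surface. World frame = base frame: x ahead of the robot, y to its left, z up, the work surface at z = 0. Lengths are in m, angles in rad, forces in N, time in s.
With the tool pointing down it reaches from about 0.3 to 1 m from the base axis. Payload 5.1 kg.
Tool frame: the origin (TCP) lies midway between the tips of the shut fingers; the grasp point (between the pads) lies 19 mm behind it; y points along the fingers, z is the direction in which the jaws open and shut, and the axes are right-handed (so a half turn about y gives the same grasp; the last joint's range is limited). The gripper opens to 95 mm and grips with 3 to 60 N. Pads are 20 mm wide; open, the fingers measure 119 mm over their backs; the gripper's body (75 mm by 180 mm) begins 59 mm behind the grasp point.
Start: joints at [-1.188, 0.124, 1.65, -0, 1.367, -0.083], TCP at [0.292, -0.581, 0.215] pointing down, gripper open.
Joint ranges: [-2.61, 2.61], [-1.02, 2.33], [0.03, 2.71], [-1.35, 4.49], [0.32, 2.68], [-2.91, 2.91]. Speed limits (rad/s): [2.57, 2.57, 3.14, 3.14, 3.14, 3.14].

## Interface

Orientations are given as a 3x3 rotation matrix whose columns are the frame's x, y, z axes.
In Python, from station import readout, read_camera, workorder gives the robot as it stands.
- The arm moves only by the tool apply_moves, never from a script. Its argument "rows" is a list of rows, each a list of 7 numbers: the shift along the tool's x, y, z in mm, then the turn, a rotation vector about the tool's x, y, z in rad, then the closure in counts, from 0 (fully open) to 255 (shut). A call has 1 to 10 rows; each row is the pose to reach, as a shift and turn from the pose measured when the call began, along the tool's axes at that moment; what a row does not reach only later rows make up. A row lasts 1/12 s, in which the tool goes at most 41.7 mm and 7.16 degrees, less where a joint would pass 70% of its speed; a pose out of reach is approached as far as the arm can. A call with a gripper value outside its range is refused whole. The fingers move at their own pace and stop on an object; "newtons" is the grip in N (left out, the last holds). Time passes only in rows, so rows that repeat a pose let the fingers close. It gives the time, the measured TCP pose, the force and the opening at its end, in the units of the state.
- readout.sense(): the state, without advancing time (a new reading comes with each control period).
- read_camera(name): name is "scene" or "top" or "wrist"; returns a dict with "frame" (384x512x3 uint8, blue, green, red), "vertical_fov" (degrees; the focal length in pixels is half the picture's height over the tangent of half this angle, whatever the lens; pixels are square), "cx", "cy" (the principal point, pixels), "cam_to_world" (4x4, takes a point from camera to world coordinates). Camera axes: x right, y down, z forward; pixel columns grow to the right and rows downward; lengths in m; the calibration is good to about 2 mm. A picture is of the moment at which its call begins. There is no depth.
- workorder.finish_job(): hands the job in, once; it reports no verdict.
The state is a dict: "time_s": time; "joints": joint angles; "qd": joint speeds; "joint_torque": joint torques, N m; "ee_pos": TCP position; "tool_rot": TCP orientation; "ft_force": force on the tool from outside, world axes, zero at the start; "moment": the same for the moment, N m; "width": finger opening in m.
Only numpy, scipy, OpenCV 4.12 (cv2) and the standard library are available. Lean on these libraries where they do the work, as an engineer would, in place of code of your own. Each camera call takes 0.05 s, during which the arm holds its last target. There are 200 camera calls.

## Working session

There is one attempt and no reset: what is moved stays moved. The work goes in short steps, Python scripts to look and compute and a tool call to move; the robot and the scene stay as the last step left them, time stands still between calls to the robot, and variables do not carry over. Pictures are saved under pics/ and viewed, about 8 in all and at most 12, crops included, and the job is handed in when it is done.

Besides the shell and the picture viewer there is one more tool, called after "Call:" as name([rows], argument=value, ...), one row to a line, values as JSON. apply_moves: Moves the arm, as the interface text tells. Its arguments: {"type":"object","properties":{"rows":{"type":"array","items":{"type":"array","items":{"type":"number"}}},"newtons":{"type":"number"}},"required":["rows"]}

```bash
ls; mkdir -p pics; cat > h.py <<'E'
import numpy as np, cv2
from station import readout, read_camera, workorder
def cam(n):
    d=read_camera(n); f=d["frame"].shape[0]/2/np.tan(np.radians(d["vertical_fov"])/2)
    return d["frame"],f,d["cx"],d["cy"],np.array(d["cam_to_world"])
def ray(c,u,v):
    _,f,cx,cy,T=c; return T[:3,3],T[:3,:3]@np.array([(u-cx)/f,(v-cy)/f,1])
def onz(c,u,v,z):
    o,r=ray(c,u,v); return o+r*(z-o[2])/r[2]
def proj(c,p):
    _,f,cx,cy,T=c; q=T[:3,:3].T@(np.array(p)-T[:3,3]); return np.array([cx+f*q[0]/q[2],cy+f*q[1]/q[2]])
E
python3 - <<'E'
from h import *
for n in("scene","top"):
    c=cam(n); print(n,c[1:4],c[4].round(3).tolist(),c[0].shape); cv2.imwrite(f"pics/{n}.png",cv2.resize(c[0],None,fx=1.5,fy=1.5)); np.save(n+".npy",np.array(c,dtype=object),allow_pickle=True)
s=readout.sense(); print(s)
E
```

```text
pics
scene (np.float64(358.16868533654764), 251.86415217690248, 194.096908816655) [[-0.624, 0.49, -0.609, 1.156], [0.781, 0.407, -0.474, 0.464], [0.016, -0.771, -0.637, 0.708], [0.0, 0.0, 0.0, 1.0]] (384, 512, 3)
top (np.float64(368.14476682063315), 257.17810599473114, 198.86668393012664) [[-0.004, -0.999, 0.049, 0.487], [-1.0, 0.005, 0.005, -0.002], [-0.005, -0.049, -0.999, 1.258], [0.0, 0.0, 0.0, 1.0]] (384, 512, 3)
{'time_s': 0.1, 'joints': array([-1.18761310e+00,  1.24435973e-01,  1.65150419e+00,  3.29771282e-05,
        1.36748843e+00, -8.26093272e-02]), 'qd': array([ 0.00015193, -0.00207996, -0.00421197, -0.0012034 ,  0.00018395,
        0.00081194]), 'joint_torque': array([ 8.08384957e-04, -4.18883014e+01, -3.61094999e+01,  7.77116069e-02,
        4.61667019e-02, -8.18931107e-05]), 'ee_pos': array([ 0.29170099, -0.58024023,  0.21353215]), 'tool_rot': array([[-8.93468949e-01, -6.56453872e-04,  4.49124489e-01],
       [-4.49124931e-01,  1.71486647e-03, -8.93467322e-01],
       [-1.83668443e-04, -9.99998314e-01, -1.82700974e-03]]), 'ft_force': array([0.86072978, 0.71068002, 1.00316105]), 'moment': array([ 0.02900938, -0.05295106,  0.04061219]), 'width': 0.09530310217281503}
```

View pics/top.png

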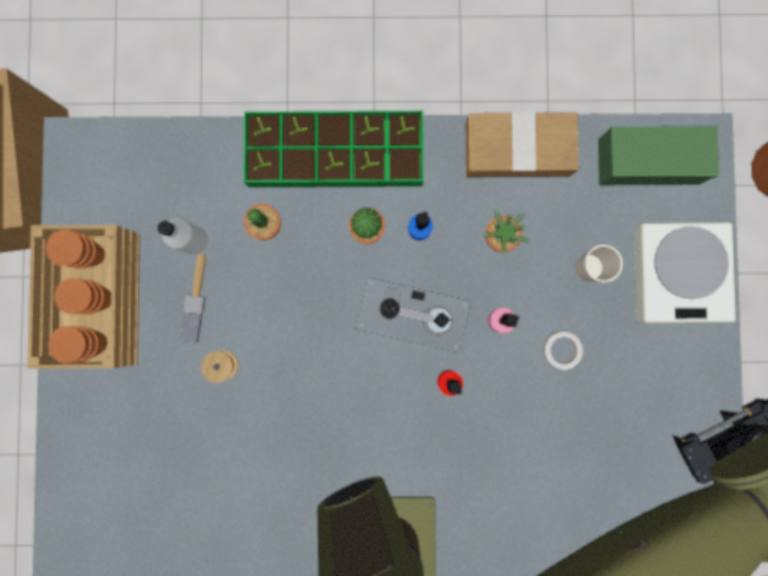

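View pics/scene.png

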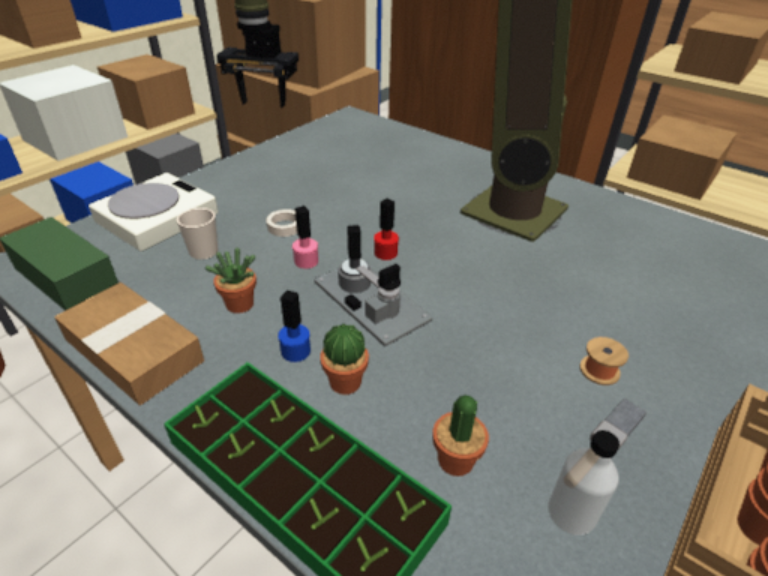

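Top view (768x576 px): the lamp to use is the aluminium one in the dock, handle at (441,321). Look-alikes are blue (420,226), pink (503,320) and red (451,383). The knob is at (390,308), the ball cactus at (366,224), the column at (262,221) and the rosette at (506,232). I'll check the lamp in one close crop.

```bash
python3 - <<'E'
from h import *
t=np.load("top.npy",allow_pickle=True); s=np.load("scene.npy",allow_pickle=True)
a=cv2.resize(t[0][175:245,228:328].astype(np.uint8),None,fx=7,fy=7,interpolation=cv2.INTER_CUBIC)
cv2.imwrite("pics/crop.png",a)
E
```

```text
(no output)
```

View pics/crop.png

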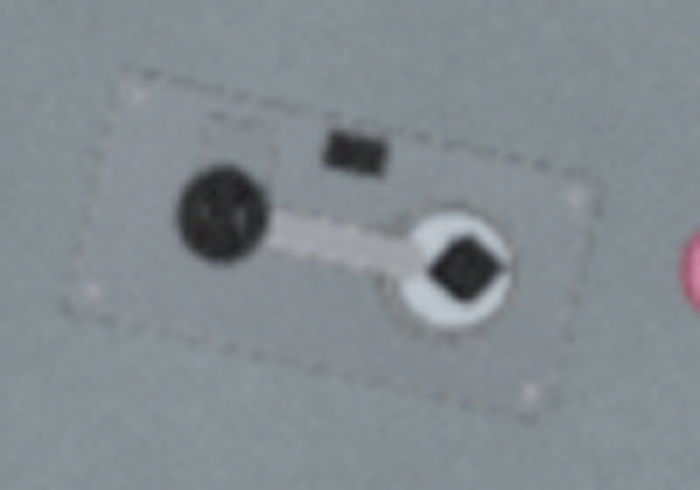

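The crop shows the aluminium head at (455,268), partly covered by the steel blade. Its black square handle is turned about 45° to the image. The knob is at (224,215), and the dock corners are (120,70), (600,178), (545,418) and (68,308).

```bash
python3 - <<'E'
from h import *
t=np.load("top.npy",allow_pickle=True)
g=lambda u,v,z:onz(t,228+(u+.5)/7-.5,175+(v+.5)/7-.5,z)[:2]
C=[g(u,v,.012) for u,v in((120,70),(600,178),(545,418),(68,308))]
print(np.round(C,4)); print("centre",np.mean(C,0),[np.linalg.norm(C[i]-C[i-1]) for i in range(4)])
l=(C[0]-C[1]+C[3]-C[2]); l/=np.linalg.norm(l); print("y axis",l,np.degrees(np.arctan2(l[1],l[0])))
print("knob disc@.10",g(224,215,.10),"@.088",g(224,215,.088)); print("handle top",g(467,268,.147)); 
S=g(467,268,.147); print("knob from socket",S+.11*l)
k=g(467,268,.147)-g(224,215,.10);print("dist",np.linalg.norm(k),np.degrees(np.arctan2(*-k[::-1])))
H=[g(u,v,.147) for u,v in((430,268),(468,235),(503,268),(465,302))]
for i in range(4): d=H[i]-H[i-1]; print("edge",np.linalg.norm(d),np.degrees(np.arctan2(d[1],d[0])))
f=t[0].astype(np.uint8); hsv=cv2.cvtColor(f,cv2.COLOR_BGR2HSV)
m=cv2.inRange(hsv,(35,60,20),(85,255,200)); 
for img,nm,box in((t,"top",(130,225,220,262)),):
  mm=np.zeros_like(m); y0,y1,x0,x1=130,165,228,262; mm[y0:y1,x0:x1]=m[y0:y1,x0:x1]
  (u,v),r=cv2.minEnclosingCircle(cv2.findNonZero(mm)); M=cv2.moments(mm,True); print("ball px",u,v,r,M['m10']/M['m00'],M['m01']/M['m00'],onz(t,M['m10']/M['m00'],M['m01']/M['m00'],.091))
s=np.load("scene.npy",allow_pickle=True); hs=cv2.cvtColor(s[0].astype(np.uint8),cv2.COLOR_BGR2HSV); m=cv2.inRange(hs,(35,60,20),(85,255,200))
mm=np.zeros_like(m); mm[210:250,210:250]=m[210:250,210:250]; M=cv2.moments(mm,True); print("scene ball",M['m10']/M['m00'],M['m01']/M['m00'],onz(s,M['m10']/M['m00'],M['m01']/M['m00'],.091))
E
```

```text
[[ 0.5965  0.0468]
 [ 0.543  -0.1853]
 [ 0.4274 -0.1574]
 [ 0.4813  0.0722]]
centre [ 0.5120798  -0.05592897] [np.float64(0.11795766566007933), np.float64(0.23813828604383144), np.float64(0.11885787129444046), np.float64(0.23589225834740846)]
y axis [0.22663745 0.97397919] 76.90081546616517
knob disc@.10 [ 0.52317624 -0.00322443] @.088 [ 0.52355217 -0.00324036]
handle top [ 0.49839255 -0.10769243]
knob from socket [ 0.52332267 -0.00055472]
dist 0.10736756730863664 76.65404247971628
edge 0.020944077004956516 45.46387561312213
edge 0.021719300274195434 -49.39349121799226
edge 0.02065756369402766 -133.71989479432685
edge 0.021990301175229435 131.4207318596631
ball px 243.73809814453125 148.11904907226562 10.065926551818848 243.77591973244148 148.2742474916388 [0.70595447 0.04637874 0.091     ]
scene ball 229.05913043478262 229.32347826086956 [0.70545863 0.04542811 0.091     ]
```

```bash
cat >> h.py <<'E'
from scipy.spatial.transform import Rotation as Ro
def down(yaw):  # tool y down, z at yaw deg
    a=np.radians(yaw); z=np.array([np.cos(a),np.sin(a),0]); y=np.array([0,0,-1.]); return np.c_[np.cross(y,z),y,z]
def go(p,R):
    s=readout.sense(); T=s["tool_rot"]; d=T.T@(np.array(p)-s["ee_pos"])*1000; w=Ro.from_matrix(T.T@R).as_rotvec()
    print("t",s["time_s"],"pos",s["ee_pos"].round(4),"move",d.round(1).tolist(),w.round(4).tolist(),"F",s["ft_force"].round(1),"w",s["width"],"q",s["joints"].round(2))
E
python3 - <<'E'
from h import *
go((.5235,-.002,.225),down(76.9))
E
```

```text
t 0.1 pos [ 0.2917 -0.5802  0.2135] move [-466.8, -10.6, -412.6] [0.0006, -2.4472, -0.0023] F [0.9 0.7 1. ] w 0.09530310217281503 q [-1.19  0.12  1.65  0.    1.37 -0.08]
```

Call:
apply_moves([
  [-467,-11,-413,0,-2.447,0,60],
  [-467,-11,-413,0,-2.447,0,60],
  [-467,-11,-413,0,-2.447,0,60],
  [-467,-11,-413,0,-2.447,0,60],
  [-467,-11,-413,0,-2.447,0,60],
  [-467,-11,-413,0,-2.447,0,60],
  [-467,-11,-413,0,-2.447,0,60],
  [-467,-11,-413,0,-2.447,0,60],
  [-467,-11,-413,0,-2.447,0,60],
  [-467,-11,-413,0,-2.447,0,60],
])

```text
time_s: 0.93
ee_pos: [0.4466, -0.1918, 0.2215]
tool_rot: [[0.15, 0.0, 0.989], [-0.989, 0.001, 0.15], [-0.001, -1.0, 0.0]]
ft_force: [1.0, 0.8, -0.3]
width: 0.0731
```

```bash
python3 - <<'E'
from h import *
go((.5235,-.002,.225),down(76.9))
E
```

```text
t 0.9333 pos [ 0.4466 -0.1918  0.2215] move [-176.1, -3.2, 104.6] [-0.001, -1.1914, -0.0009] F [ 1.   0.8 -0.3] w 0.07309474472992905 q [-0.52 -0.25  2.    0.    1.4  -0.67]
```

Call:
apply_moves([
  [-176,-3,105,0,-1.191,0,60],
  [-176,-3,105,0,-1.191,0,60],
  [-176,-3,105,0,-1.191,0,60],
  [-176,-3,105,0,-1.191,0,60],
  [-176,-3,105,0,-1.191,0,60],
  [-176,-3,105,0,-1.191,0,60],
  [-176,-3,105,0,-1.191,0,60],
  [-176,-3,105,0,-1.191,0,60],
  [-176,-3,105,0,-1.191,0,60],
  [-176,-3,105,0,-1.191,0,60],
])

```text
time_s: 1.77
ee_pos: [0.5236, -0.0017, 0.2241]
tool_rot: [[0.975, -0.001, 0.221], [-0.221, 0.001, 0.975], [-0.001, -1.0, 0.001]]
ft_force: [0.5, 0.0, -1.1]
width: 0.0727
```

```bash
python3 - <<'E'
from h import *
go((.5235,-.002,.225),down(76.9))
c=cam("wrist"); np.save("w1.npy",np.array(c,dtype=object),allow_pickle=True); print(c[1:4],c[4].round(3).tolist())
f=cv2.convertScaleAbs(c[0],alpha=1.5)
cv2.imwrite("pics/w1.png",cv2.resize(f,None,fx=1.5,fy=1.5))
for n,p in(("knob",(.5235,-.002,.12)),("lamp",(.4984,-.1077,.147))): print(n,proj(c,p)*1.5)
E
```

```text
t 1.7667 pos [ 0.5236 -0.0017  0.2241] move [-0.0, -0.9, -0.3] [-0.0011, 0.0056, -0.0013] F [ 0.5  0.  -1.1] w 0.07273393459052746 q [-0.11 -0.16  1.92  0.    1.39 -1.45]
(np.float64(286.07476940518706), 258.3621874894877, 190.43914865364783) [[0.222, 0.939, 0.264, 0.45], [0.975, -0.214, -0.059, 0.014], [0.001, 0.271, -0.963, 0.395], [0.0, 0.0, 0.0, 1.0]]
knob [387.76880925 282.83971885]
lamp [207.73433066 293.07238808]
```

View pics/w1.png

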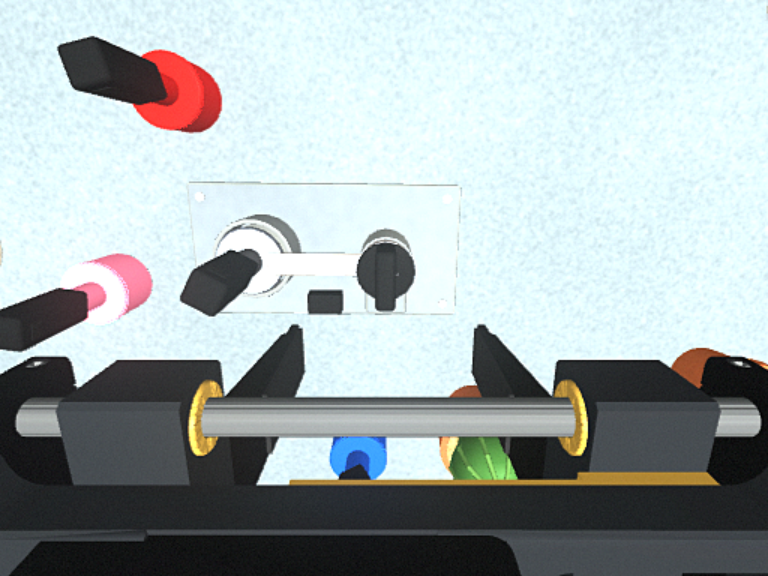

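The wrist view shows the knob bar at (386,281) and the lamp handle top at about (205,291), both within a few px of my predictions. The bar lies across the jaws, so I'm going down.

Call:
apply_moves([
  [0,40,-1.5,0,0,0,60],
  [0,80,-1.5,0,0,0,60],
  [0,110,-1.5,0,0,0,60],
  [0,130,-1.5,0,0,0,60],
  [0,130,-1.5,0,0,0,60],
  [0,130,-1.5,0,0,0,255],
  [0,130,-1.5,0,0,0,255],
  [0,130,-1.5,0,0,0,255],
  [0,130,-1.5,0,0,0,255],
  [0,130,-1.5,0,0,0,255],
], newtons=40)

```text
time_s: 2.65
ee_pos: [0.5243, -0.0033, 0.0959]
tool_rot: [[0.975, 0.002, 0.221], [-0.221, 0.001, 0.975], [0.002, -1.0, 0.001]]
ft_force: [0.2, -0.1, 0.4]
width: 0.0451
```

```bash
python3 - <<'E'
from h import *
go((.5235,-.003,.094),down(76.9))
E
```

```text
t 2.65 pos [ 0.5243 -0.0033  0.0959] move [-0.8, 1.9, 0.1] [-0.0014, 0.0058, 0.0018] F [ 0.2 -0.1  0.4] w 0.04509114702700141 q [-0.11 -0.05  2.04  0.    1.15 -1.46]
```

Call:
apply_moves([
  [-1,2,0,0,0,0,255],
  [-1,2,0,0,0,0,255],
  [-1,2,0,0,0,0,255],
  [-1,2,0,0,0,0,255],
  [-1,2,0,0,0,0,255],
  [-1,2,0,0,0,0,255],
])

```text
time_s: 3.15
ee_pos: [0.5231, -0.0034, 0.0939]
tool_rot: [[0.975, 0.002, 0.222], [-0.222, 0.001, 0.975], [0.001, -1.0, 0.001]]
ft_force: [-0.8, -1.4, 0.4]
width: 0.0138
```

Call:
apply_moves([
  [0,0,0,0,0.12,0,255],
  [0,0,0,0,0.24,0,255],
  [0,0,0,0,0.36,0,255],
  [0,0,0,0,0.48,0,255],
  [0,0,0,0,0.6,0,255],
  [0,0,0,0,0.72,0,255],
  [0,0,0,0,0.84,0,255],
  [0,0,0,0,0.96,0,255],
])

```text
time_s: 3.82
ee_pos: [0.5227, -0.0039, 0.0939]
tool_rot: [[0.372, 0.0, 0.928], [-0.928, -0.001, 0.372], [0.001, -1.0, -0.0]]
ft_force: [-1.4, -1.7, 1.8]
width: 0.0141
```

```bash
python3 - <<'E'
from h import *
go((.5235,-.003,.094),down(76.9-84))
print(readout.sense()["moment"])
E
```

```text
t 3.8167 pos [ 0.5227 -0.0039  0.0939] move [-0.6, -0.1, 1.1] [-0.0002, 0.5054, 0.0008] F [-1.4 -1.7  1.8] w 0.014102694161566915 q [-0.11 -0.05  2.04 -0.    1.15 -0.49]
[-0.4580767   0.34100392 -0.08481597]
```

Call:
apply_moves([
  [0,0,0,0,0.12,0,255],
  [0,0,0,0,0.24,0,255],
  [0,0,0,0,0.36,0,255],
  [0,0,0,0,0.48,0,255],
  [0,0,0,0,0.5,0,255],
  [0,0,0,0,0.5,0,255],
  [0,0,0,0,0.5,0,90],
  [0,0,0,0,0.5,0,60],
  [0,0,0,0,0.5,0,60],
  [0,0,0,0,0.5,0,60],
])

```text
time_s: 4.65
ee_pos: [0.5229, -0.0038, 0.0938]
tool_rot: [[-0.117, 0.001, 0.993], [-0.993, -0.0, -0.117], [0.0, -1.0, 0.001]]
ft_force: [0.2, 0.1, -0.3]
width: 0.0351
```

```bash
python3 - <<'E'
from h import *
go((.49,-.10,.26),down(43.5)); go((.49,-.10,.26),down(-46.5))
E
```

```text
t 4.65 pos [ 0.5229 -0.0038  0.0938] move [99.5, -166.1, -21.2] [-0.0004, -0.8769, 0.0006] F [ 0.2  0.1 -0.3] w 0.03511647859126171 q [-0.11 -0.05  2.04 -0.    1.15  0.01]
t 4.65 pos [ 0.5229 -0.0038  0.0938] move [99.5, -166.1, -21.2] [-0.0007, 0.6939, 0.0002] F [ 0.2  0.1 -0.3] w 0.03511647859126171 q [-0.11 -0.05  2.04 -0.    1.15  0.01]
```

Call:
apply_moves([
  [0,-40,0,0,0,0,60],
  [0,-80,0,0,0,0,60],
  [0,-120,0,0,0,0,60],
  [40,-150,-8,0,0.12,0,60],
  [70,-166,-15,0,0.24,0,60],
  [100,-166,-21,0,0.36,0,60],
  [100,-166,-21,0,0.48,0,60],
  [100,-166,-21,0,0.6,0,60],
  [100,-166,-21,0,0.694,0,60],
  [100,-166,-21,0,0.694,0,60],
])

```text
time_s: 5.48
ee_pos: [0.4902, -0.1008, 0.2599]
tool_rot: [[-0.727, 0.001, 0.687], [-0.687, -0.0, -0.727], [-0.0, -1.0, 0.001]]
ft_force: [-0.6, 0.7, 0.1]
width: 0.0726
```

```bash
python3 - <<'E'
from h import *
go((.4985,-.1077,.26),down(-46.5))
c=cam("wrist"); np.save("w2.npy",np.array(c,dtype=object),allow_pickle=True)
f=cv2.convertScaleAbs(c[0],alpha=1.3)
cv2.imwrite("pics/w2.png",cv2.resize(f,None,fx=1.5,fy=1.5))
for n,p in(("lamp",(.4984,-.1077,.147)),("knob",(.523,-.0035,.12))): print(n,proj(c,p)*1.5)
E
```

```text
t 5.4833 pos [ 0.4902 -0.1008  0.2599] move [-1.3, -0.1, 10.7] [-0.001, -0.0017, -0.0004] F [-0.6  0.7  0.1] w 0.0726315496913637 q [-0.31 -0.24  1.92 -0.    1.46  0.5 ]
lamp [401.38750657 279.16383857]
knob [315.76688662 143.50058032]
```

View pics/w2.png

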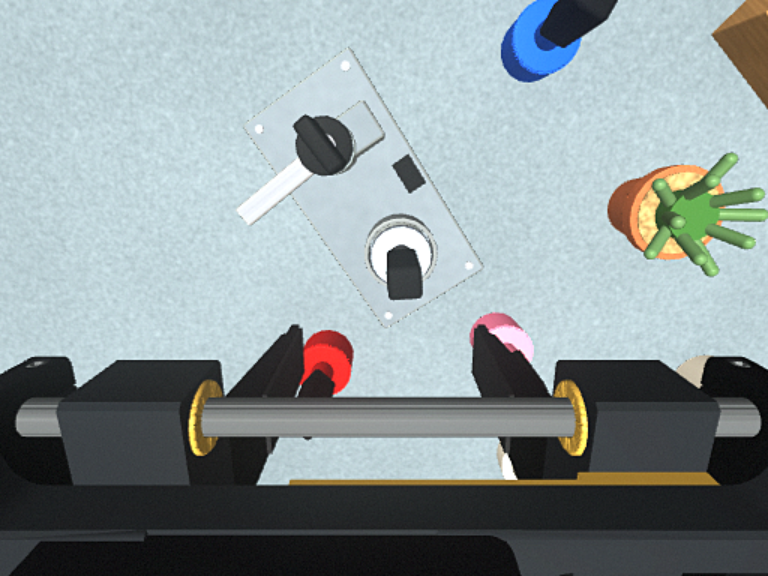

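The latch blade has swung clear to the robot's side, tip at (245,215), and the lamp head is free. The handle top is near (405,288). One crop will give the handle's yaw.

```bash
python3 - <<'E'
from h import *
c=np.load("w2.npy",allow_pickle=True)
a=c[0][150:210,235:305].astype(np.uint8); a=cv2.convertScaleAbs(a,alpha=3)
cv2.imwrite("pics/w2c.png",cv2.resize(a,None,fx=8,fy=8,interpolation=cv2.INTER_CUBIC))
E
```

```text
(no output)
```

View pics/w2c.png

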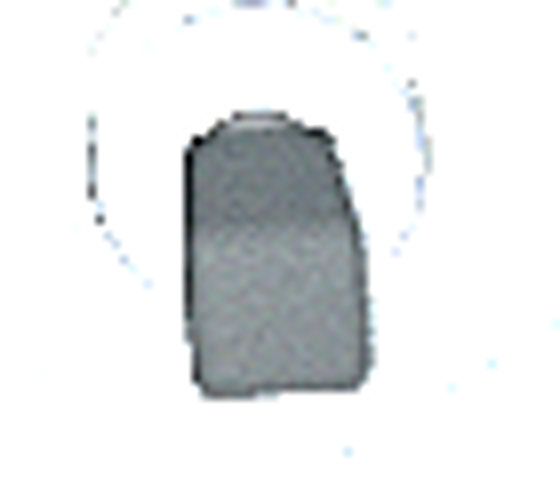

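The top face of the handle has corners at about (193,230), (356,220), (369,385) and (203,395).

```bash
python3 - <<'E'
from h import *
c=np.load("w2.npy",allow_pickle=True)
P=[onz(c,235+(u+.5)/8-.5,150+(v+.5)/8-.5,.147)[:2] for u,v in((193,230),(356,220),(369,385),(203,395))]
print(np.mean(P,0))
for i in range(4): d=P[i]-P[i-1]; print(np.linalg.norm(d),np.degrees(np.arctan2(d[1],d[0]))%90)
m=np.mean(P,0); go((*m,.26),down(-50)); go((*m,.098),down(-50))
E
```

```text
[ 0.49828404 -0.11066991]
0.022051015004766094 46.76936566169716
0.020772090247480807 46.96451539660853
0.0220620034383351 48.88307898264685
0.021585809700320438 46.96783635458718
t 5.5333 pos [ 0.4902 -0.1006  0.2598] move [1.1, -0.1, 12.9] [-0.0009, 0.0632, -0.0003] F [-0.6  0.8 -0.4] w 0.07273997699324844 q [-0.31 -0.24  1.92 -0.    1.46  0.5 ]
t 5.5333 pos [ 0.4902 -0.1006  0.2598] move [1.1, 161.9, 12.7] [-0.0009, 0.0632, -0.0003] F [-0.6  0.8 -0.4] w 0.07273997699324844 q [-0.31 -0.24  1.92 -0.    1.46  0.5 ]
```

Call:
apply_moves([
  [0,0,12,0,-0.035,0,60],
  [0,35,12,0,-0.035,0,60],
  [0,75,12,0,-0.035,0,60],
  [0,115,12,0,-0.035,0,60],
  [0,145,12,0,-0.035,0,60],
  [0,162,12,0,-0.035,0,60],
  [0,162,12,0,-0.035,0,60],
  [0,162,12,0,-0.035,0,140],
  [0,162,12,0,-0.035,0,140],
  [0,162,12,0,-0.035,0,140],
], newtons=20)

```text
time_s: 6.37
ee_pos: [0.5003, -0.1098, 0.1003]
tool_rot: [[-0.699, 0.005, 0.715], [-0.715, -0.002, -0.699], [-0.002, -1.0, 0.005]]
ft_force: [0.6, 0.4, -0.3]
width: 0.058
```

Call:
apply_moves([
  [0,0,0,0,0,0,255],
  [0,0,0,0,0,0,255],
  [0,0,0,0,0,0,255],
  [0,0,0,0,0,0,255],
  [0,0,0,0,0,0,255],
  [0,0,0,0,0,0,255],
])

```text
time_s: 6.87
ee_pos: [0.5003, -0.1098, 0.1006]
tool_rot: [[-0.699, 0.005, 0.715], [-0.715, -0.002, -0.699], [-0.002, -1.0, 0.004]]
ft_force: [-0.4, 0.2, 1.5]
width: 0.0239
```

```bash
python3 - <<'E'
from h import *
go((.4984,-.109,.098),down(-44.5)); print(readout.sense()["moment"])
E
```

```text
t 6.8667 pos [ 0.5003 -0.1098  0.1006] move [0.7, 2.5, -1.9] [-0.0045, 0.0031, -0.0022] F [-0.4  0.2  1.5] w 0.02390083579635037 q [-0.32 -0.09  2.06  0.    1.16  0.45]
[0.06974669 0.0778288  0.00356826]
```

Call:
apply_moves([
  [0,0,0,0,0,0,255],
  [0,0,0,0,0,0,255],
  [0,-15,0,0,0,0,255],
  [0,-30,0,0,0,0,255],
  [0,-45,0,0,0,0,255],
  [0,-65,0,0,0,0,255],
  [0,-90,0,0,0,0,255],
  [0,-115,0,0,0,0,255],
  [0,-135,0,0,0,0,255],
  [0,-150,0,0,0,0,255],
], newtons=40)

```text
time_s: 7.7
ee_pos: [0.4998, -0.1097, 0.2521]
tool_rot: [[-0.699, 0.006, 0.715], [-0.715, -0.002, -0.699], [-0.003, -1.0, 0.006]]
ft_force: [1.0, -0.9, -3.1]
width: 0.0241
```

```bash
cat >> h.py <<'E'
B=np.array([.7057,.0459,.091])
def final(off=0.0, D=.2, tilt=45, lensoff=None):
    # off: lens distance beyond TCP along tool y
    s=readout.sense(); h=np.array([np.cos(.065),np.sin(.065),0]); a=np.radians(tilt)
    d=h*np.sin(a)+np.array([0,0,-np.cos(a)])
    ax=np.cross([0,0,-1],d); ax/=np.linalg.norm(ax)
    R0=s["tool_rot"]; cur=R0[:,1]; v=np.cross(cur,d); ang=np.arctan2(np.linalg.norm(v),cur@d)
    R=Ro.from_rotvec(v/(np.linalg.norm(v)+1e-12)*ang).as_matrix()@R0
    lo=np.array([0,.0886,0]) if lensoff is None else lensoff
    return B-D*d-R@lo,R,d
E
python3 - <<'E'
from h import *
p,R,d=final(); print(p,d); go(p,R); s=readout.sense(); print(s["moment"])
c=cam("scene"); cv2.imwrite("pics/s2.png",cv2.resize(c[0],None,fx=1.5,fy=1.5))
E
```

```text
[0.50205993 0.03264472 0.29507102] [ 0.70561354  0.04592958 -0.70710678]
t 7.7 pos [ 0.4998 -0.1097  0.2521] move [-103.5, -43.3, -97.5] [0.5197, -0.0, 0.581] F [ 1.  -0.9 -3.1] w 0.02410151730659434 q [-0.32 -0.21  1.91 -0.    1.43  0.45]
[-0.02741872  0.01188886  0.02176501]
```

View pics/s2.png

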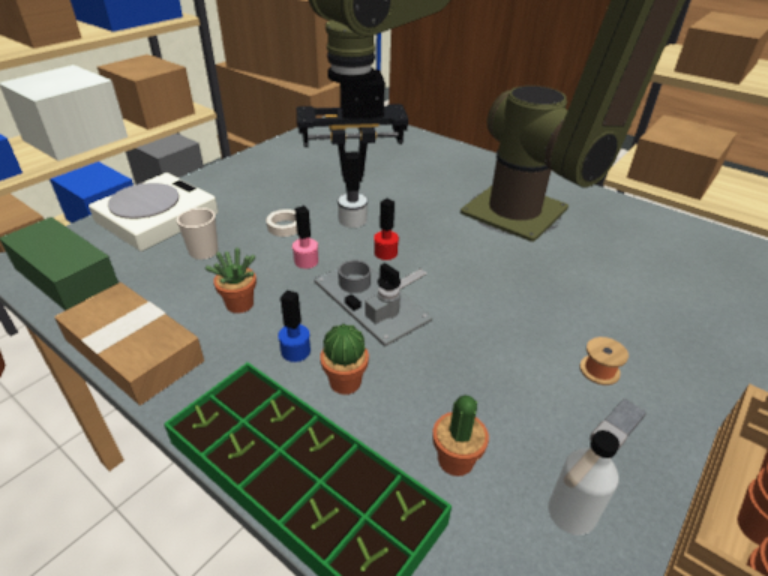

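The socket is empty, and the lamp hangs upright in the gripper at (352,205). Next I tilt it towards the ball.

Call:
apply_moves([
  [-10,-4,-10,0.052,0,0.058,255],
  [-21,-9,-20,0.104,0,0.116,255],
  [-31,-13,-29,0.156,0,0.174,255],
  [-41,-17,-39,0.208,0,0.232,255],
  [-52,-22,-49,0.26,0,0.29,255],
  [-62,-26,-59,0.312,0,0.349,255],
  [-73,-30,-68,0.364,0,0.407,255],
  [-83,-35,-78,0.416,0,0.465,255],
  [-93,-39,-88,0.468,0,0.523,255],
  [-103,-43,-98,0.52,0,0.581,255],
])

```text
time_s: 8.58
ee_pos: [0.5017, 0.0327, 0.2958]
tool_rot: [[-0.478, 0.709, 0.518], [-0.702, 0.045, -0.71], [-0.527, -0.703, 0.477]]
ft_force: [-0.2, 0.1, -2.3]
width: 0.0239
```

Call:
apply_moves([
  [0,0,0,0,0,0,255],
  [0,0,0,0,0,0,255],
])

```text
time_s: 8.75
ee_pos: [0.5003, 0.0332, 0.2927]
tool_rot: [[-0.48, 0.706, 0.521], [-0.703, 0.046, -0.709], [-0.524, -0.707, 0.474]]
ft_force: [0.6, -0.7, -1.9]
width: 0.0239
```

```bash
python3 - <<'E'
from h import *
p,R,d=final(); go(p,R); s=readout.sense()
y=s["tool_rot"][:,1]; L=s["ee_pos"]+.0886*y; print("lens",L,"dist",np.linalg.norm(B-L),"tilt",np.degrees(np.arccos(-y[2])),"aim err",np.degrees(np.arccos(y@(B-L)/np.linalg.norm(B-L))))
c=cam("scene"); t=cam("top")
for n,k in(("s",c),("t",t)):
  print(n,"lens",proj(k,L),"head top",proj(k,L-.045*y),"tail",proj(k,L-.135*y))
a=c[0][95:255,150:330]; a=cv2.resize(a,None,fx=2.2,fy=2.2); b=cv2.resize(t[0][125:245,190:340],(396,352))
cv2.imwrite("pics/s3.png",np.hstack([a,b[:352]])) if a.shape[0]==352 else print(a.shape)
E
```

```text
t 8.75 pos [0.5003 0.0332 0.2927] move [-1.7, -0.5, 2.5] [-0.0003, 0.0, -0.0] F [ 0.6 -0.7 -1.9] w 0.02386933997546862 q [-0.12 -0.8   2.36  0.18  0.8   0.58]
lens [0.5628514  0.0372968  0.23002799] dist 0.19952072013508657 tilt 45.011570666476935 aim err 0.8380898806039369
s lens [264.19297304 154.74177042] head top [271.92919123 137.8418485 ] tail [287.39882522 104.04812657]
t lens [245.08519422 189.73095973] head top [245.43063697 200.55888581] tail [246.19575917 224.54169259]
```

View pics/s3.png

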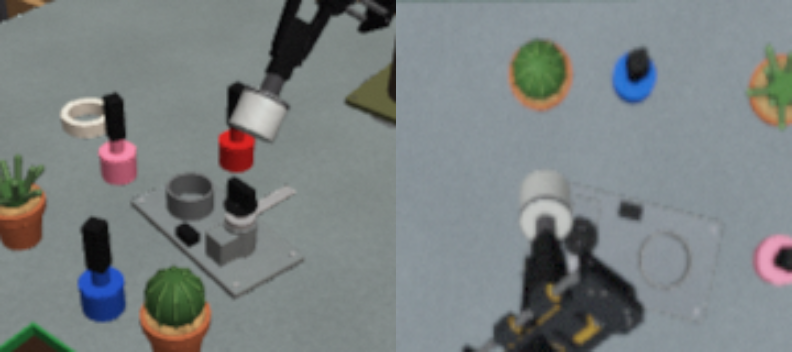

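The left half shows the lamp slanted with its head towards the ball. The right half, from above, shows the head in line with the ball. I'll measure the head from both views to make sure the lamp didn't swing in the grip.

```bash
python3 - <<'E'
from h import *
s=readout.sense(); y=s["tool_rot"][:,1]; L=s["ee_pos"]+.0886*y; Cp=L-.0225*y
res=[]
for n in("scene","top"):
  c=cam(n); g=c[0].astype(int); sat=g.max(2)-g.min(2); m=((g.min(2)>135)&(sat<22)).astype(np.uint8)
  u,v=proj(c,Cp).astype(int); k=np.zeros_like(m); k[v-22:v+22,u-22:u+22]=m[v-22:v+22,u-22:u+22]
  nl,lab,st,ce=cv2.connectedComponentsWithStats(k); i=1+st[1:,4].argmax()
  r=cv2.minAreaRect(cv2.findNonZero((lab==i).astype(np.uint8)))
  a=proj(c,L)-proj(c,L-.045*y)
  print(n,"pred centre",proj(c,Cp).round(1),"rect",np.round(r[0],1),np.round(r[1],1),r[2],"area",st[i,4],"pred axis deg",np.degrees(np.arctan2(a[1],a[0])),np.linalg.norm(a))
  res.append(ray(c,*r[0]))
(o1,d1),(o2,d2)=res
t=np.linalg.lstsq(np.c_[d1,-d2],o2-o1,rcond=None)[0]; a=o1+t[0]*d1;b=o2+t[1]*d2
print("head centre",(a+b)/2,"pred",Cp,"gap",np.linalg.norm(a-b)); go(*final()[:2])
E
```

```text
scene pred centre [267.4 145.6] rect [266.7 145.6] [19.7 16.5] 26.56505012512207 area 321 pred axis deg 114.73166419155207 18.622852513207654
top pred centre [245.6 194.5] rect [244.5 193.5] [43. 43.] 90.0 area 1293 pred axis deg -91.77793584205803 10.870170650447596
head centre [0.55173724 0.03709985 0.25040918] pred [0.54840271 0.0352455  0.24829816] gap 0.0025908363738509866
t 8.95 pos [0.5021 0.032  0.2959] move [-0.0, 0.5, -0.9] [-0.0042, -0.0, -0.0015] F [-0.4  0.4 -1.9] w 0.023784216568998526 q [-0.12 -0.79  2.36  0.18  0.8   0.58]
```

In the scene view the head centre is within 0.7 px of prediction and its axis within 2°, so it has not slipped. The top mask took in background, so I'm ignoring that one. I'll let it settle and check.

Call:
apply_moves([
  [0,0.5,-1,0,0,0,255],
  [0,0.5,-1,0,0,0,255],
  [0,0.5,-1,0,0,0,255],
  [0,0.5,-1,0,0,0,255],
  [0,0.5,-1,0,0,0,255],
  [0,0.5,-1,0,0,0,255],
  [0,0.5,-1,0,0,0,255],
  [0,0.5,-1,0,0,0,255],
  [0,0.5,-1,0,0,0,255],
  [0,0.5,-1,0,0,0,255],
])

```text
time_s: 9.78
ee_pos: [0.502, 0.0328, 0.295]
tool_rot: [[-0.48, 0.708, 0.518], [-0.702, 0.044, -0.711], [-0.526, -0.704, 0.476]]
ft_force: [0.1, -0.5, -2.0]
width: 0.0237
```

```bash
python3 - <<'E'
from h import *
s=readout.sense(); y=s["tool_rot"][:,1]; L=s["ee_pos"]+.0886*y; v=B-L
print("dist",np.linalg.norm(v),"tilt",np.degrees(np.arccos(-y[2])),"aim",np.degrees(np.arccos(y@v/np.linalg.norm(v))),"qd",abs(s["qd"]).max(),"w",s["width"],s["time_s"])
if abs(s["qd"]).max()<.03 and s["width"]>.022: print(workorder.finish_job())
E
```

```text
dist 0.20002375702879316 tilt 45.22381371141202 aim 0.3208629007308132 qd 0.002098732063586154 w 0.023702020452018177 9.7833
the job is handed in; nothing more can be done
None
```

The job is handed in at 9.8 s, with the lamp still held in the gripper and aimed at the ball cactus. I turned the knob clockwise past its detent, and the wrist picture showed the blade clear of the lamp. Then I drew the lamp straight up out of the socket by its handle and tipped it over.

- **Final pose:** from the arm's own readings, the lens is 0.200 m from the ball's centre, tilted 45.2° from upright and aimed 0.3° off. The grip is steady at 40 N and 23.7 mm, with joint speeds about 0.002 rad/s.
- **Slip check:** the scene camera put the lamp's head within 0.7 px and 2° of where it should be. The same check from the top camera was unusable because its mask took in background. The head position worked out from both views was therefore about 4 mm off, and I did not rely on it.
- **Other items:** in the pictures, nothing else on the bench appeared to have moved.

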